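# Roll an easel bar groove-up and bring the stop to it

### The job

Roll the round wooden easel bar along the marking board, without lifting it off, until its sawn groove faces straight up, and let go of it. Then slide the board's wooden stop up to the bar, touching or almost touching it, without turning the groove away from the top again. Leave the other things where they are.

Things in the scene. Friction and masses are not known exactly. Their poses are not given: they have to be found in the camera images.
- board: plywood marking board fixed to the table, 320 mm (x) by 430 mm (y), 12 mm thick, its top 12 mm above the table; origin under its centre. The bar rolls along its y. At its +y end stands a fence 15 mm thick (inner face at y = +200 mm), 28 mm above the board's top; at its -y end is the sliding stop
- bar: round wooden bar, 45 mm in diameter and 160 mm long, about 0.2 kg, lying on the board across its width; origin at its middle on the axis (22.5 mm above the board's top), x along the bar. It is free to roll on the board
- groove: the straight sawn groove (dark, 10 mm wide) along the bar's whole length, also seen as a dark notch at the rim of both end faces; it is part of the bar and turns with it. Origin at the bar's middle on the axis, x along the bar, z points from the axis out through the groove: z is straight up when the job is done
- stop (a joint): the sliding stop's travel in m: grows as it slides along the board's +y, towards the bar; range 0 to 0.25, starts near 0; moves stiffly (about 3 N) and stays where it is left
- stop_face (a point): middle of the stop's flat front face, which looks to the board's +y towards the bar, 22.5 mm above the board's top; axes as the board's. The stop's crosspiece is 160 mm (x) by 44 mm (y), its top 30 mm above the board's top
- stop_grip (a point): middle of the upright wooden grip on the stop, 22 mm square, 45 mm tall above the crosspiece (30 to 75 mm above the board's top), this point 55 mm above the board's top and 22 mm behind the stop's face
- sander: cork sanding block 40 x 70 x 25 mm, lying on the marking board beyond the bar's far end; origin under its centre
- glue: white glue bottle, 40 mm across, 100 mm tall, standing on the marking board beyond the bar's far end; origin under its centre
- brushjar: glass jar of brushes, 72 mm across, 255 mm tall; origin under its centre
- palette: white china plate used as a palette, 170 mm across, 18 mm high; origin under its centre
- paint_a: yellow paint bottle, 66 mm across, 140 mm tall; origin under its centre
- paint_b: blue paint jar, 60 mm across, 110 mm tall; origin under its centre
- mug: blue mug, 80 mm across, 95 mm tall; origin under its centre
- brush: flat brush lying at the far side of the table; origin under its middle
Not all that is in view belongs to the job. Leave any purple or turquoise look-alike of the bar alone.

How it is judged:
By the outcome, as a careful person would: the job done as asked, in the order asked, and still so for the second after the job is handed in, with the robot touching nothing.
It also fails if it takes over 58 s, if anything falls off the work surface, if the arm or the gripper's body presses on something with over 40 N, if the wrist force passes 120 N, or if a joint passes its speed limit or range.

### The arm

A 7-joint arm with a two-finger parallel gripper is mounted at the origin on the work surface. World frame = base frame: x ahead of the robot, y to its left, z up, the work surface at z = 0. Lengths are in mm, angles in rad, forces in N, time in s.
With the tool pointing down it reaches from about 400 to 875 mm from the base axis. Payload 4.4 kg.
Tool frame: the origin (TCP) lies midway between the tips of the shut fingers; the grasp point (between the pads) lies 19 mm behind it; z points along the fingers, y is the line along which they close (so a half turn about z gives the same grasp; the last joint's range is limited). The gripper opens to 85 mm and grips with 20 to 120 N. Pads are 22 mm wide; open, the fingers measure 114 mm over their backs; the gripper's body (76 mm by 85 mm) begins 54 mm behind the grasp point. The pads swing forward as they close: fully open they stand 13 mm farther back than shut.
Start: joints at [1.14, 0.628, 0.038, 1.517, -0.027, 0.996, -0.02], TCP at [231.924, -607.231, 231.313] pointing down, gripper open.
Joint ranges: [-3.06, 3.06], [-0.37, 2.12], [-1.25, 1.32], [0.18, 2.47], [-1.1, 4.24], [0.23, 1.98], [-2.94, 2.94]. Speed limits (rad/s): [2.57, 2.57, 3.14, 3.14, 3.14, 3.14, 3.14].

### API

Orientations are given as [roll, pitch, yaw] about the fixed x, y, z axes, in that order (R = Rz(yaw) Ry(pitch) Rx(roll)).
In Python, from cell import telemetry, eyes, ctrl, finder gives the robot as it stands.
- The arm moves only by the tool move_arm, never from a script. Its argument "steps" is a list of rows, each a list of 7 numbers: the turn, a rotation vector about the world's x, y, z in degrees, then the shift along the world's x, y, z in m, then the finger opening in m, from 0 to 0.0854. A call has 1 to 5 rows; each row shifts and turns the commanded pose from where the row before left it; what a row does not reach is not made up. A row lasts 1/10 s, in which the tool goes at most 50 mm and 8.59 degrees, less where a joint would pass 70% of its speed; a pose out of reach is approached as far as the arm can. A call with a gripper value outside its range is refused whole. The fingers move at their own pace and stop on an object; the grip force is fixed at half the most. Time passes only in rows, so rows that do not move let the fingers close. It gives the time, the measured TCP pose, the force, the opening and the grip force at its end, in the units of the state.
- telemetry.read_state(): the state, without advancing time (a new reading comes with each control period).
- eyes.get_image(name): name is "scene" or "top" or "wrist"; returns (picture, depth): 400x640x3 uint8, blue, green, red; 400x640 float32, mm along the optical axis (not along the pixel's ray), 0 where there is no reading.
- eyes.calibration(name): a dict with "fx", "fy", "cx", "cy" (pixels), "position" and "attitude" of the camera in the world. Camera axes: x right, y down, z forward; pixel columns grow to the right and rows downward; lengths in mm; the calibration is good to about 2 mm. A picture is of the moment at which its call begins: read the wrist's pose just before it. calibration takes no time and is no camera call; for the wrist camera it gives the pose at the moment of the call.
- ctrl.finish_job(): hands the job in; it is judged then, once.
Trained networks look in the newest picture that a camera, given by its name, has taken for a name from the list of things; names that differ only in an ending like _2 or _b are one class to them, and where a whole thing is asked for, a point or a joint stands for the part that bears it (a point fixed in the world has none). Each returns a list of dicts, best first, with "confidence" (0 to 1); they miss things now and then, are a little off and sometimes report something else, mostly with a low value. They report only what shows in the picture. A call takes as long as a camera call. They do not tell look-alikes from the thing itself.
- finder.boxes_of(camera, name): "location" ([x, y, z] in mm, in the coordinates of the camera as it stood for that picture, good to about 4 mm: the middle of the surface that is visible of it).
- finder.cut_out(camera, name): "mask" (400x640 bool, what is visible of it).
- finder.pinpoint(camera, name): "location" ([x, y, z] in mm, in the coordinates of the camera as it stood for that picture, good to about 4 mm: a listed point, or the origin of a listed thing).
The state is a dict: "clock": time; "qpos": joint angles; "qd": joint speeds; "tau": joint torques, N m; "eef_pos": TCP position; "tool_rot": TCP orientation; "force": force on the tool from outside, world axes, zero at the start; "torque": the same for the moment, N m; "width": finger opening in mm; "gripper_force": force on a finger pad.
Only numpy, scipy, OpenCV 4.12 (cv2) and the standard library are available. Lean on these libraries where they do the work, as an engineer would, in place of code of your own. Each camera call takes 0.05 s, during which the arm holds its last target. There are 200 camera calls.

## Working session

There is one attempt and no reset: what is moved stays moved. The work goes in short steps, Python scripts to look and compute and a tool call to move; the robot and the scene stay as the last step left them, time stands still between calls to the robot, and variables do not carry over. Pictures are saved under pics/ and viewed, at most 10 in all, crops included, and the job is handed in when it is done.

Besides the shell and the picture viewer there is one more tool, called in YAML: its name, and indented under it one key for each argument. move_arm: Moves the arm, as the interface text tells. Its arguments: {"type":"object","properties":{"steps":{"type":"array"}},"required":["steps"]}

```bash
mkdir -p pics; cat > h.py <<'E'
import numpy as np, cv2
from scipy.spatial.transform import Rotation as R
from cell import telemetry, eyes, ctrl, finder
def cam(n):
    c=eyes.calibration(n); a=np.array(c["attitude"],float)
    M=a if a.shape==(3,3) else (R.from_euler('xyz',a).as_matrix() if a.size==3 else R.from_quat(a).as_matrix())
    return c,M,np.array(c["position"],float)
def w(n,p):
    c,M,t=cam(n); return M@np.array(p,float)+t
def px(n,P):
    c,M,t=cam(n); q=M.T@(np.array(P,float)-t); return q[0]/q[2]*c["fx"]+c["cx"],q[1]/q[2]*c["fy"]+c["cy"]
def cloud(n,d):
    c,M,t=cam(n); v,u=np.indices(d.shape)
    return np.stack([(u-c["cx"])/c["fx"]*d,(v-c["cy"])/c["fy"]*d,d],-1)@M.T+t
E
python3 - <<'E'
from h import *
print(eyes.calibration("scene"),eyes.calibration("top"))
ims=[]
for n in("top","scene"):
    im,d=eyes.get_image(n); cv2.imwrite(f"pics/{n}0.png",im); np.save(n,d)
    for t in("board","bar","groove","stop_face","stop_grip","sander","glue","brushjar"):
        r=finder.pinpoint(n,t)
        print(n,t,[(w(n,x["location"]).round(0).tolist(),round(x["confidence"],2)) for x in r[:3]])
print(telemetry.read_state())
E
```

```text
{'fx': 509.09187747854236, 'fy': 509.09187747854236, 'cx': 312.48785566910976, 'cy': 186.79168998849238, 'position': array([1387.66079165,  328.02216849,  981.01364189]), 'attitude': array([-2.32377634e+00, -1.94244162e-03,  1.94003687e+00])} {'fx': 469.998556333778, 'fy': 469.998556333778, 'cx': 310.7371433094349, 'cy': 196.94968419631593, 'position': array([ 226.1042054 ,    1.40047146, 1323.84099968]), 'attitude': array([-2.93991235,  0.00392888, -1.7090393 ])}
top board [([555.0, -8.0, -4.0], 0.71)]
top bar [([188.0, 320.0, 22.0], 0.81), ([179.0, -297.0, 22.0], 0.75), ([528.0, 17.0, 34.0], 0.6)]
top groove [([183.0, 314.0, 18.0], 0.48)]
top stop_face [([566.0, -159.0, 35.0], 0.7), ([408.0, 437.0, 3.0], 0.29)]
top stop_grip []
top sander [([410.0, -411.0, -0.0], 0.74), ([679.0, 14.0, 16.0], 0.72), ([410.0, 436.0, 2.0], 0.4)]
top glue [([702.0, -87.0, 10.0], 0.72)]
top brushjar [([620.0, 399.0, -4.0], 0.69), ([553.0, -11.0, -1.0], 0.28)]
scene board [([554.0, -6.0, -0.0], 0.9)]
scene bar [([537.0, 24.0, 33.0], 0.83), ([187.0, 323.0, 22.0], 0.64), ([176.0, -295.0, 20.0], 0.63)]
scen
[... 338 characters left out ...]
05.0, -0.0], 0.69)]
{'clock': 0.9, 'qpos': array([ 1.14017502,  0.62836385,  0.0384965 ,  1.51742074, -0.02698887,
        0.99633331, -0.01998587]), 'qd': array([-0.00068527, -0.0005152 ,  0.00118316, -0.00040952, -0.00067286,
        0.00027913, -0.00049872]), 'tau': array([-7.90709673e-04, -5.63261569e+01,  1.22548699e+00, -1.93784899e+01,
        1.09738269e-02,  1.37837647e-03,  9.41743878e-06]), 'eef_pos': array([ 231.9302155 , -607.20749149,  231.3301571 ]), 'tool_rot': array([-3.14158494e+00, -3.02438595e-05,  3.64818841e-01]), 'force': array([0.78277065, 0.60540555, 0.43992729]), 'torque': array([0.02280439, 0.02135682, 0.04913641]), 'gripper_force': 0.0, 'width': 85.24006464382597}
```

View pics/scene0.png

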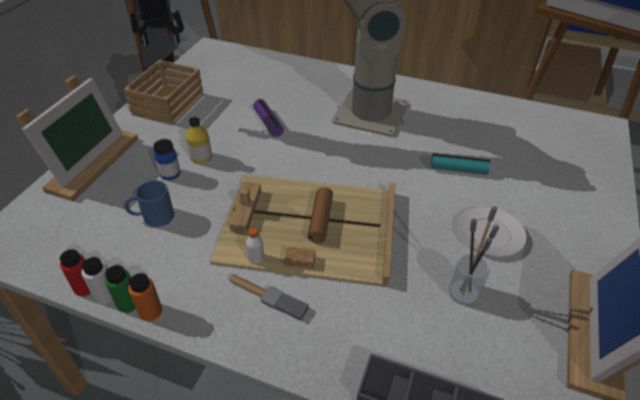

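```bash
python3 - <<'E'
from h import *
im=cv2.imread("pics/top0.png"); d=np.load("top.npy")
P=cloud("top",d)
u,v=map(int,px("top",[555,-8,12])); print(u,v)
c=im[max(0,v-130):v+130,max(0,u-160):u+160]; cv2.imwrite("pics/topc.png",cv2.resize(c,None,fx=2.4,fy=2.2))
for n in("top","scene"):
    P=cloud(n,np.load(n+".npy")).reshape(-1,3)
    def box(lo,hi):
        return P[np.all((P>lo)&(P<hi),1)]
    # bar top strip
    q=box([400,-60,42],[640,100,75]); m=q[:,2]>47
    xy=q[m][:,:2]; c,(wd,ht),a=cv2.minAreaRect(xy.astype(np.float32)); print(n,"bar",len(xy),c,wd,ht,a,np.percentile(q[:,2],98), xy.mean(0))
    q=box([450,-230,36],[680,-100,50]); print("stop",cv2.minAreaRect(q[:,:2].astype(np.float32)),np.median(q,0))
    q=box([530,-215,60],[610,-140,110]); print("grip",cv2.minAreaRect(q[q[:,2]>80][:,:2].astype(np.float32)),q.max(0))
    q=box([350,120,30],[750,260,60]); print("fence",cv2.minAreaRect(q[:,:2].astype(np.float32)),np.median(q,0))
E
```

```text
300 176
top bar 740 (532.3770141601562, 17.847352981567383) 160.90162658691406 41.438148498535156 12.545404434204102 60.088930690165775 [531.31956478  17.71038691]
stop ((570.4694213867188, -178.34539794921875), (160.86253356933594, 44.57213592529297), 12.063450813293457) [ 559.33219737 -177.25719498   41.66885006]
grip ((570.0643920898438, -178.70196533203125), (21.879972457885742, 21.940982818603516), 16.069477081298828) [ 580.82133506 -166.4176417    90.61859902]
fence ((510.03802490234375, 193.50042724609375), (319.1659240722656, 15.957181930541992), 12.168736457824707) [503.98670523 191.89328446  39.15049247]
scene bar 660 (532.6253662109375, 21.52751350402832) 165.182861328125 40.056922912597656 12.667513847351074 58.902247788640054 [538.15703467  23.35417151]
stop ((570.3301391601562, -175.04461669921875), (165.29827880859375, 45.932098388671875), 11.762992858886719) [ 590.17101852 -169.18436523   41.05990224]
grip ((569.9005737304688, -174.64773559570312), (28.179950714111328, 21.387731552124023), 15.236177444458008) [ 584.38765515 -162.28423714   90.70620409]
fence ((510.5990905761719, 197.00997924804688), (322.0152587890625, 15.374979972839355), 12.325226783752441) [533.86019877 202.27856886  39.36068134]
```

View pics/topc.png

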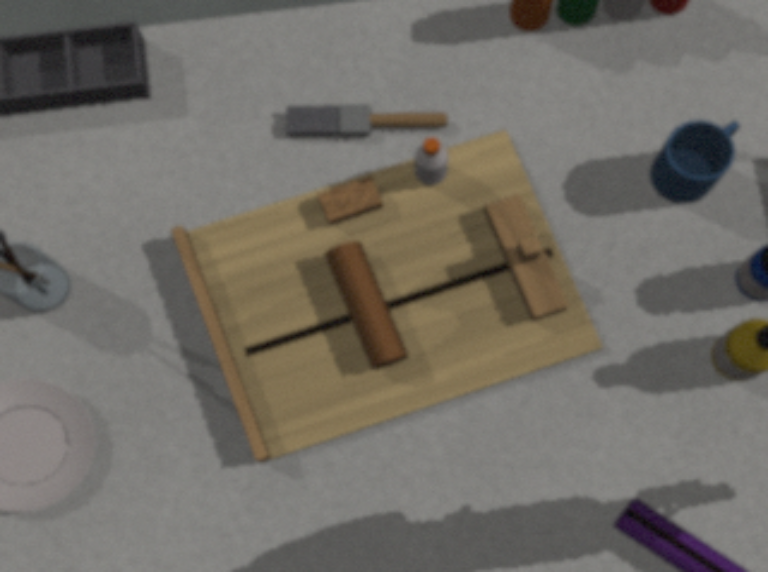

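The scene view shows the bar around px (320,215), the stop at (245,205), and the sander and glue beyond the bar. The top view shows the board yawed about 12°. Neither view shows the groove, so it's on the underside. I'll start the transfer and look at an end face with the wrist camera.

move_arm:
  steps:
    - [0,0,-4.4,0.02,0.045,0,0.085]
    - [0,0,-4.4,0.02,0.045,0,0.085]
    - [0,0,0,0.02,0.045,0,0.085]
    - [0,0,0,0.02,0.045,0,0.085]
    - [0,0,0,0.02,0.045,0,0.085]

```text
clock: 1.4
eef_pos: [332.6, -380.5, 231.5]
tool_rot: [3.141, -0.001, 0.211]
force: [0.8, -0.2, -0.0]
width: 84.9
gripper_force: 0.0
```

```bash
python3 - <<'E'
from h import *
s=telemetry.read_state(); c,M,t=cam("wrist"); T=R.from_euler('xyz',s["tool_rot"]).as_matrix()
print(s["eef_pos"],s["clock"],c["fx"],c["cx"],c["cy"]); print("offset in tool",T.T@(t-s["eef_pos"])); print((T.T@M).round(2))
im=cv2.imread("pics/scene0.png"); u,v=map(int,px("scene",[532,20,35])); cv2.imwrite("pics/sc.png",cv2.resize(im[v-40:v+40,u-40:u+40],None,fx=7,fy=7,interpolation=cv2.INTER_CUBIC)); print(u,v)
E
```

```text
[ 332.56845242 -380.48135212  231.54869834] 1.4 317.89302675918043 315.0441390986367 198.1269682060451
offset in tool [ 7.95150734e+01  5.42687703e-02 -1.42989519e+02]
[[-0.   -0.95 -0.31]
 [ 1.   -0.   -0.  ]
 [ 0.   -0.31  0.95]]
320 213
```

View pics/sc.png

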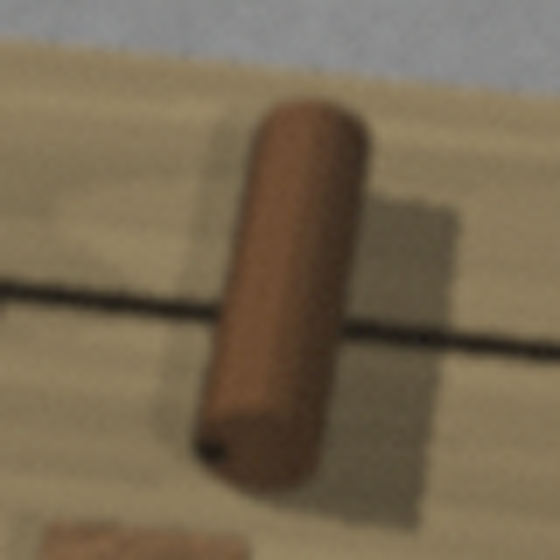

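The crop shows the notch clearly on the far end face at crop px (210,447), i.e. scene px about (309.6,236.4). That is on the stop side (-y) of the bar. Next I'll compute its angle.

```bash
python3 - <<'E'
from h import *
c,M,t=cam("scene"); a=np.radians(12.25); X=np.array([np.cos(a),np.sin(a),0]);Y=np.array([-np.sin(a),np.cos(a),0])
for b in([532.5,19.5,34.5],[532.5,21.5,34.5],[532.5,18,34.5]):
    E=np.array(b)+80*X; print("c px",[round(x,1) for x in px("scene",E)])
    # fit-free: expected rim outline & notch
    for du,dv in((209,446),(214,450)):
        u,v=320-40+du/7,213-40+dv/7
        r=M@np.array([(u-c["cx"])/c["fx"],(v-c["cy"])/c["fy"],1]); k=((E-t)@X)/(r@X); p=t+k*r-E
        print("y,z",(p@Y).round(1),p[2].round(1),"deg from up toward -y",np.degrees(np.arctan2(-p@Y,p[2])).round(0))
B=np.array([554,-8,0.]); d=np.array([532.5,19.5,0])-B; print("bar in board",d@X,d@Y); d=np.array([570.2,-176.5,0])-B; print("stop",d@X,d@Y)
E
```

```text
c px [np.float64(315.2), np.float64(236.9)]
y,z -13.3 -1.9 deg from up toward -y 98.0
y,z -11.5 -3.7 deg from up toward -y 108.0
c px [np.float64(316.0), np.float64(237.1)]
y,z -15.2 -1.4 deg from up toward -y 95.0
y,z -13.4 -3.2 deg from up toward -y 103.0
c px [np.float64(314.6), np.float64(236.7)]
y,z -11.9 -2.2 deg from up toward -y 101.0
y,z -10.1 -4.0 deg from up toward -y 112.0
bar in board -15.175582804645323 31.435675379087265
stop -19.920793833665755 -168.10071972789584
```

The groove sits about 100° from up on the -y side, so rolling about 39 mm towards +y brings it up. I'll straddle the bar.

move_arm:
  steps:
    - [0,0,0,0.02,0.04,0,0.085]
    - [0,0,0,0.02,0.04,0,0.085]
    - [0,0,0,0.02,0.04,0,0.085]
    - [0,0,0,0.02,0.04,0,0.085]
    - [0,0,0,0.02,0.04,0,0.085]

```text
clock: 1.9
eef_pos: [432.7, -180.6, 231.7]
tool_rot: [3.141, -0.001, 0.211]
force: [0.9, 0.0, -0.0]
width: 84.7
gripper_force: 0.0
```

move_arm:
  steps:
    - [0,0,0,0.02,0.04,0,0.085]
    - [0,0,0,0.02,0.04,0,0.085]
    - [0,0,0,0.02,0.04,0,0.085]
    - [0,0,0,0.02,0.04,-0.02,0.085]
    - [0,0,0,0.02,0.04,-0.03,0.085]

```text
clock: 2.4
eef_pos: [532.9, 17.2, 184.5]
tool_rot: [3.141, -0.005, 0.212]
force: [1.0, 0.7, -0.3]
width: 85.3
gripper_force: 0.0
```

move_arm:
  steps:
    - [0,0,0,0,0,-0.04,0.085]
    - [0,0,0,0,0,-0.04,0.085]
    - [0,0,0,0,0,-0.03,0.085]
    - [0,0,0,0,0,-0.01,0.085]
    - [0,0,0,0,0,0,0.085]

```text
clock: 2.9
eef_pos: [529.8, 14.8, 62.6]
tool_rot: [-3.141, 0.002, 0.211]
force: [-0.1, -0.6, 0.1]
width: 85.4
gripper_force: 0.0
```

```bash
python3 - <<'E'
from h import *
s=telemetry.read_state(); print(s["eef_pos"],s["tool_rot"])
im,d=eyes.get_image("wrist"); cv2.imwrite("pics/w1.png",im)
E
```

```text
[529.81019849  14.84772618  62.55037161] [-3.14127702e+00  2.31316718e-03  2.11105294e-01]
```

View pics/w1.png

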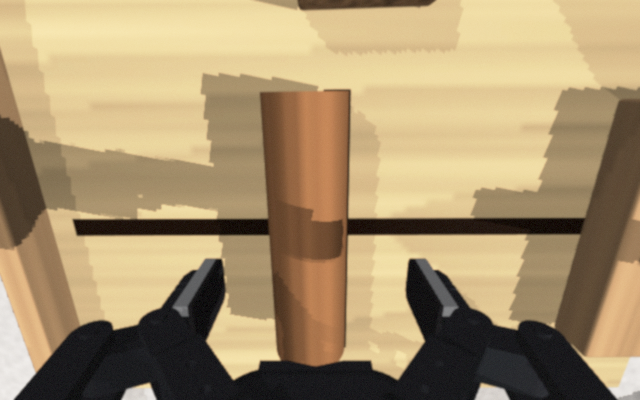

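The bar (columns 262–350) runs upright and centred between the open fingers, and there is room on both sides. I'll descend and close to a loose cage.

move_arm:
  steps:
    - [0,0,0,-0.001,0.004,-0.021,0.085]
    - [0,0,0,0,0,-0.021,0.085]
    - [0,0,0,0,0,0,0.065]
    - [0,0,0,0,0,0,0.052]
    - [0,0,0,0,0,0,0.052]

```text
clock: 3.45
eef_pos: [530.9, 18.8, 23.2]
tool_rot: [3.141, -0.003, 0.211]
force: [-0.6, -1.2, -0.7]
width: 51.9
gripper_force: 0.0
```

move_arm:
  steps:
    - [0,0,0,0,0,0,0.05]
    - [0,0,0,0,0,0,0.05]

```text
clock: 3.65
eef_pos: [530.1, 18.9, 22.4]
tool_rot: [3.141, -0.002, 0.211]
force: [-0.0, 0.9, -0.1]
width: 49.9
gripper_force: 0.0
```

move_arm:
  steps:
    - [0,0,0,-0.0004,0.002,0,0.05]
    - [0,0,0,-0.001,0.004,0,0.05]
    - [0,0,0,-0.001,0.005,0,0.05]
    - [0,0,0,-0.001,0.005,0,0.05]
    - [0,0,0,-0.001,0.005,0,0.05]

```text
clock: 4.15
eef_pos: [524.9, 40.7, 21.4]
tool_rot: [-3.141, 0.0, 0.212]
force: [0.0, -1.1, 0.1]
width: 50.4
gripper_force: 0.0
```

move_arm:
  steps:
    - [0,0,0,-0.001,0.005,0,0.05]
    - [0,0,0,-0.001,0.005,0,0.05]
    - [0,0,0,-0.001,0.004,0,0.05]
    - [0,0,0,-0.0005,0.002,0,0.05]
    - [0,0,0,-0.0002,0.001,0,0.05]

```text
clock: 4.65
eef_pos: [521.3, 57.2, 21.5]
tool_rot: [-3.142, 0.0, 0.212]
force: [-0.4, 0.2, -0.2]
width: 50.0
gripper_force: 0.0
```

move_arm:
  steps:
    - [0,0,0,0,0,0,0.05]
    - [0,0,0,0,0,0,0.05]
    - [0,0,0,0,0,0,0.055]
    - [0,0,0,0,0,0,0.07]
    - [0,0,0,0,0,0,0.085]

```text
clock: 5.15
eef_pos: [521.4, 56.8, 21.4]
tool_rot: [3.142, -0.0, 0.211]
force: [0.1, -0.2, 0.8]
width: 81.5
gripper_force: 0.0
```

```bash
python3 - <<'E'
from h import *
s=telemetry.read_state(); print(s["eef_pos"],s["tool_rot"],s["width"])
im,d=eyes.get_image("wrist"); cv2.imwrite("pics/w2.png",im); np.save("w2",cloud("wrist",d))
E
```

```text
[521.40712619  56.78594478  21.44666795] [ 3.14158046e+00 -3.20373397e-05  2.10941984e-01] 81.49858825701072
```

View pics/w2.png

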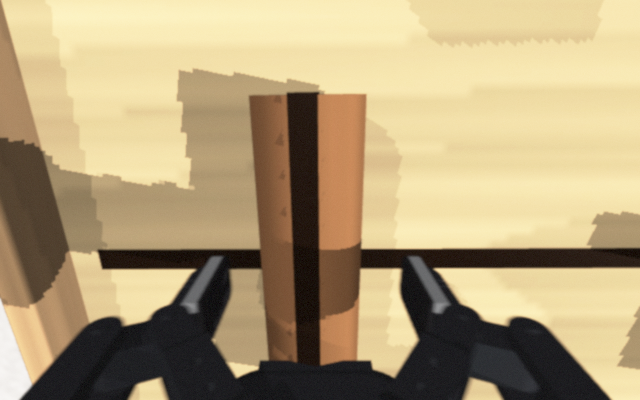

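The groove now shows as a dark stripe on top (centre column ~303; bar edges 249–366 at the far end). It is near the top, perhaps slightly to +y. I'll measure its angle.

```bash
cat > ang.py <<'E'
from h import *
from scipy.optimize import least_squares
def angle(im,P,b0,zmin=38):
    a=np.radians(12.25); X=np.array([np.cos(a),np.sin(a),0]);Y=np.array([-np.sin(a),np.cos(a),0])
    B=np.array([554,-8,12.]); x=(P-B)@X; y=(P-B)@Y; z=P[...,2]-12
    br=im.max(2)
    m=(abs(y-b0)<26)&(x>-5)&(x<60)&(z>20)&(z<50)
    dark=m&(br<40); wood=m&(br>60)
    f=lambda p:np.hypot(y[wood]-p[0]-p[2]*x[wood],z[wood]-p[1])-22.5
    s=least_squares(f,[b0,22.5,0],loss="soft_l1"); y0,z0,k=s.x
    yy=y[dark]-y0-k*x[dark]; zz=z[dark]-z0
    print("wood",wood.sum(),"dark",dark.sum(),"bar y,z,skew",s.x.round(3),"rms",np.sqrt((s.fun**2).mean()).round(2))
    an=np.degrees(np.arctan2(yy,zz)); print("groove angle to +y: median",np.median(an).round(1),"5-95 mid",np.percentile(an,[3,97]).round(1),"y",np.median(yy).round(1),"z",np.median(zz).round(1))
E
python3 - <<'E'
from ang import *
angle(cv2.imread("pics/w2.png"),np.load("w2.npy"),70)
E
```

```text
wood 13866 dark 4215 bar y,z,skew [7.2254e+01 2.2876e+01 9.0000e-03] rms 0.47
groove angle to +y: median 3.9 5-95 mid [-6.3 14. ] y 1.5 z 22.8
```

It's about 4° past, so I'll nudge it back 1.5 mm by closing gently to 46 mm on the spot.

move_arm:
  steps:
    - [0,0,0,0,0,0,0.055]
    - [0,0,0,0,0,0,0.05]
    - [0,0,0,0,0,0,0.048]
    - [0,0,0,0,0,0,0.047]
    - [0,0,0,0,0,0,0.046]

```text
clock: 5.7
eef_pos: [521.4, 56.9, 21.5]
tool_rot: [3.142, -0.0, 0.211]
force: [0.0, -0.6, 0.6]
width: 45.8
gripper_force: 0.0
```

move_arm:
  steps:
    - [0,0,0,0,0,0,0.046]
    - [0,0,0,0,0,0,0.046]
    - [0,0,0,0,0,0,0.05]
    - [0,0,0,0,0,0,0.065]
    - [0,0,0,0,0,0,0.085]

```text
clock: 6.2
eef_pos: [521.4, 56.9, 21.5]
tool_rot: [3.142, -0.0, 0.211]
force: [-0.1, 0.1, 0.6]
width: 77.0
gripper_force: 0.0
```

```bash
python3 - <<'E'
from ang import *
s=telemetry.read_state(); print(s["eef_pos"],s["width"])
im,d=eyes.get_image("wrist"); cv2.imwrite("pics/w3.png",im); angle(im,cloud("wrist",d),70)
E
```

```text
[521.39469363  56.90236094  21.46859905] 76.97120923524258
wood 13903 dark 3727 bar y,z,skew [7.0399e+01 2.2871e+01 9.0000e-03] rms 0.48
groove angle to +y: median -0.7 5-95 mid [-10.9   9.4] y -0.3 z 22.9
```

The groove is up to within 1°. I'll lift straight up, turn the tool 90° and go over to the stop's grip.

move_arm:
  steps:
    - [0,0,0,0,0,0.01,0.085]
    - [0,0,0,0,0,0.03,0.085]
    - [0,0,0,0,0,0.04,0.085]
    - [0,0,0,0,0,0.04,0.085]
    - [0,0,0,0,0,0.03,0.085]

```text
clock: 6.75
eef_pos: [521.9, 56.9, 174.6]
tool_rot: [3.141, -0.003, 0.211]
force: [0.1, 0.1, 0.0]
width: 85.3
gripper_force: 0.0
```

move_arm:
  steps:
    - [0,0,8.2,0.004,-0.02,0,0.085]
    - [0,0,8.2,0.004,-0.02,0,0.085]
    - [0,0,8.2,0.004,-0.02,0,0.085]
    - [0,0,8.2,0.004,-0.02,0,0.085]
    - [0,0,8.2,0.004,-0.02,0,0.085]

```text
clock: 7.25
eef_pos: [541.4, -44.1, 172.3]
tool_rot: [3.141, -0.0, 0.933]
force: [-0.2, -0.0, -0.3]
width: 85.1
gripper_force: 0.0
```

move_arm:
  steps:
    - [0,0,8.2,0.005,-0.022,0,0.085]
    - [0,0,8.2,0.005,-0.022,0,0.085]
    - [0,0,8.2,0.005,-0.022,0,0.085]
    - [0,0,8.2,0.005,-0.022,0,0.085]
    - [0,0,8.2,0.005,-0.022,0,0.085]

```text
clock: 7.75
eef_pos: [566.3, -154.4, 172.2]
tool_rot: [3.141, 0.001, 1.648]
force: [0.4, -0.3, 0.1]
width: 84.6
gripper_force: 0.0
```

move_arm:
  steps:
    - [0,0,8.0,0.003,-0.02,0,0.085]
    - [0,0,0,0,0,0,0.085]

```text
clock: 7.95
eef_pos: [569.0, -177.5, 171.7]
tool_rot: [-3.141, 0.002, 1.778]
force: [0.2, -0.2, 0.1]
width: 84.9
gripper_force: 0.0
```

```bash
python3 - <<'E'
from h import *
s=telemetry.read_state(); print(s["eef_pos"],s["tool_rot"],s["width"],s["clock"],s["qpos"])
im,d=eyes.get_image("wrist"); cv2.imwrite("pics/w4.png",im); P=cloud("wrist",d).reshape(-1,3)
def rect(lo,hi):
    q=P[np.all((P>lo)&(P<hi),1)]; print(len(q), cv2.minAreaRect(q[:,:2].astype(np.float32)) if len(q) else 0, np.median(q,0))
rect([535,-215,82],[610,-140,92])
E
```

```text
[ 568.96218072 -177.51784845  171.66602897] [-3.14112832e+00  2.31362121e-03  1.77750021e+00] 84.90948291536871 7.95 [ 0.521559    0.65076169 -0.42838187  1.72731951  0.34827704  0.83894926
  0.14184642]
795 ((567.33740234375, -174.03367614746094), (21.653573989868164, 21.587398529052734), 12.444315910339355) [ 567.25258685 -173.11433538   87.16268255]
```

View pics/w4.png

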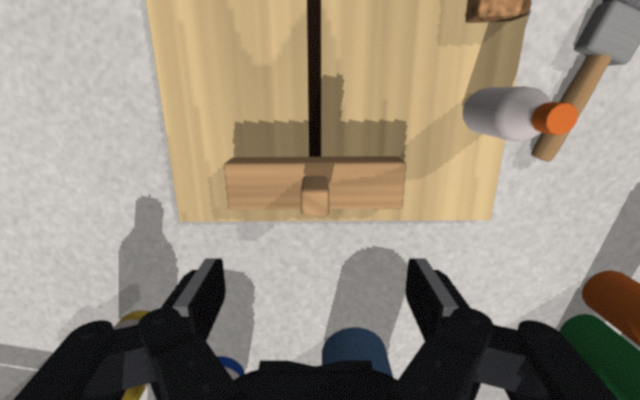

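The picture shows the stop's grip (centred about px (315,195)) in line with the fingers, and the glue bottle is well clear to the right. I'll descend and grip it.

move_arm:
  steps:
    - [0,0,0,-0.0015,0.003,-0.03,0.085]
    - [0,0,0,0,0,-0.04,0.085]
    - [0,0,0,0,0,-0.035,0.085]
    - [0,0,0,0,0,-0.018,0.085]
    - [0,0,0,0,0,0,0.085]

```text
clock: 8.5
eef_pos: [565.7, -167.9, 46.3]
tool_rot: [-3.137, -0.003, 1.782]
force: [-0.2, -0.5, -0.1]
width: 85.0
gripper_force: 0.0
```

move_arm:
  steps:
    - [0,0,0,0,0,0,0.05]
    - [0,0,0,0,0,0,0.03]
    - [0,0,0,0,0,0,0.02]
    - [0,0,0,0,0,0,0.018]
    - [0,0,0,0,0,0,0.018]

```text
clock: 9.0
eef_pos: [567.1, -170.7, 49.5]
tool_rot: [-3.14, 0.001, 1.781]
force: [-3.5, -0.4, 7.7]
width: 20.8
gripper_force: 59.9
```

Gripped. I'll slide the stop about 175 mm along the board's +y, then look again.

move_arm:
  steps:
    - [0,0,0,-0.001,0.0046,0,0.018]
    - [0,0,0,-0.00195,0.009,0,0.018]
    - [0,0,0,-0.00195,0.009,0,0.018]
    - [0,0,0,-0.00195,0.009,0,0.018]
    - [0,0,0,-0.00195,0.009,0,0.018]

```text
clock: 9.5
eef_pos: [558.6, -131.6, 49.5]
tool_rot: [-3.141, 0.003, 1.78]
force: [-1.9, -3.8, 6.3]
width: 21.3
gripper_force: 59.8
```

move_arm:
  steps:
    - [0,0,0,-0.00195,0.009,0,0.018]
    - [0,0,0,-0.00195,0.009,0,0.018]
    - [0,0,0,-0.00195,0.009,0,0.018]
    - [0,0,0,-0.00195,0.009,0,0.018]
    - [0,0,0,-0.00195,0.009,0,0.018]

```text
clock: 10.0
eef_pos: [548.8, -86.4, 49.5]
tool_rot: [-3.141, 0.003, 1.78]
force: [-3.0, -4.2, 6.1]
width: 21.1
gripper_force: 59.9
```

move_arm:
  steps:
    - [0,0,0,-0.00195,0.009,0,0.018]
    - [0,0,0,-0.00195,0.009,0,0.018]
    - [0,0,0,-0.00195,0.009,0,0.018]
    - [0,0,0,-0.00195,0.009,0,0.018]
    - [0,0,0,-0.00195,0.009,0,0.018]

```text
clock: 10.5
eef_pos: [539.0, -41.3, 49.5]
tool_rot: [-3.14, 0.003, 1.781]
force: [-3.0, -3.4, 8.1]
width: 21.2
gripper_force: 60.0
```

move_arm:
  steps:
    - [0,0,0,-0.00195,0.009,0,0.018]
    - [0,0,0,-0.0017,0.008,0,0.018]
    - [0,0,0,-0.0015,0.007,0,0.018]
    - [0,0,0,-0.001,0.0045,0,0.018]
    - [0,0,0,0,0,0,0.018]

```text
clock: 11.0
eef_pos: [532.5, -11.3, 49.5]
tool_rot: [-3.14, 0.001, 1.782]
force: [-3.6, -0.0, 8.6]
width: 21.2
gripper_force: 60.1
```

```bash
cat > gap.py <<'E'
from ang import *
def look(name):
    s=telemetry.read_state(); print(s["eef_pos"],s["clock"],s["force"])
    im,d=eyes.get_image("wrist"); cv2.imwrite(name,im); P=cloud("wrist",d)
    a=np.radians(12.25); X=np.array([np.cos(a),np.sin(a),0]);Y=np.array([-np.sin(a),np.cos(a),0]); B=np.array([554,-8,12.])
    x=(P-B)@X; y=(P-B)@Y; z=P[...,2]-12
    q=(z>26)&(z<33)&(abs(x+20)<78)&(abs(x+20)>35)&(y<60)&(y>-60)&(d>0)
    print("stop y lo/hi",np.percentile(y[q],[1,99]).round(1),q.sum()) 
    t=(z>30)&(abs(y-72)<26)&(z<48)&(abs(x+15)<75); print("bar pts",t.sum(),"y",np.percentile(y[t],[1,50,99]).round(1),"z",np.percentile(z[t],95).round(1))
    br=im.max(2); wood=t&(br>60)
    r=least_squares(lambda p:np.hypot(y[wood]-p[0]-p[2]*x[wood],z[wood]-p[1])-22.5,[70,22.5,0],loss="soft_l1",f_scale=.5).x
    dk=t&(br<40); yy=y[dk]-r[0]-r[2]*x[dk]; print("bar",r.round(2),"groove deg",np.degrees(np.arctan2(np.median(yy),np.median(z[dk]-r[1]))).round(1),dk.sum())
E
python3 -c "
from gap import *; look('pics/w5.png')"
```

```text
[532.45464634 -11.32533556  49.49544949] 11.0 [-3.62265561 -0.03512311  8.5553871 ]
stop y lo/hi [-25.6  49.4] 11735
bar pts 33600 y [49.9 72.6 91. ] z 46.3
bar [7.031e+01 2.289e+01 1.000e-02] groove deg -0.4 7873
```

View pics/w5.png

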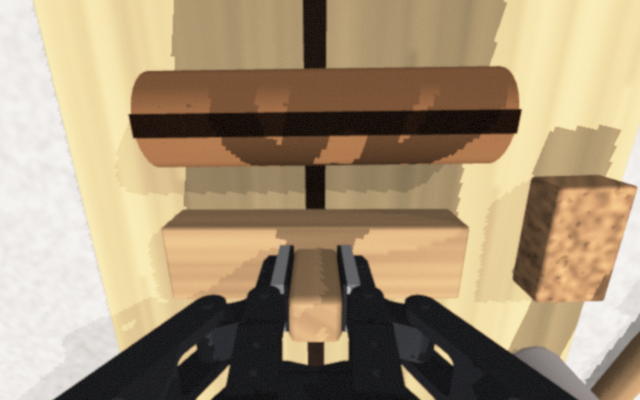

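The picture shows the stop's front edge near rows 210–228 and the bar's near edge near row 165. The groove is still on top (row 123). About 25 mm remains, so I'll measure the gap exactly.

move_arm:
  steps:
    - [0,0,0,-0.001,0.005,0,0.018]
    - [0,0,0,-0.001,0.005,0,0.018]
    - [0,0,0,-0.001,0.004,0,0.018]
    - [0,0,0,0,0,0,0.018]
    - [0,0,0,0,0,0,0.018]

```text
clock: 11.55
eef_pos: [529.5, 2.3, 49.5]
tool_rot: [-3.14, 0.001, 1.782]
force: [-4.3, -1.5, 8.3]
width: 21.3
gripper_force: 60.1
```

```bash
sed -i 's/^    print("stop y.*/    for zl,zh in((28,32),(10,26)):\n        f=(z>zl)\&(z<zh)\&(abs(x+20)<70)\&(abs(x+20)>35)\&(y<r0)\&(y>0)\&(d>0); print("stop",zl,f.sum(),np.percentile(y[f],[5,50,95,99.5]).round(1),np.median(z[f]).round(1))/; s/def look(name)/def look(name,r0=42)/' gap.py
python3 -c "
from gap import *; look('pics/w6.png')"
```

```text
[529.49519928   2.33691481  49.51719112] 11.55 [-4.29255545 -1.47873715  8.32536979]
stop 28 7071 [ 1.7 16.5 29.9 30.8] 30.4
stop 10 1395 [30.2 30.6 31.  31.3] 18.6
bar pts 30721 y [50.5 74.  91.1] z 46.3
bar [7.030e+01 2.287e+01 1.000e-02] groove deg -0.2 7169
```

The gap is 17.2 mm. I'll advance 15.5 mm slowly and check.

move_arm:
  steps:
    - [0,0,0,-0.001,0.005,0,0.018]
    - [0,0,0,-0.001,0.005,0,0.018]
    - [0,0,0,-0.0008,0.003,0,0.018]
    - [0,0,0,-0.0004,0.0021,0,0.018]
    - [0,0,0,0,0,0,0.018]

```text
clock: 12.1
eef_pos: [526.3, 17.0, 49.5]
tool_rot: [-3.14, 0.002, 1.781]
force: [-4.2, -2.3, 9.0]
width: 21.2
gripper_force: 60.1
```

```bash
python3 -c "
from gap import *; look('pics/w7.png',47)"
```

```text
[526.28662371  17.00233916  49.4922313 ] 12.1 [-4.23225695 -2.34794931  8.96822945]
stop 28 9294 [ 6.1 26.6 44.4 45.8] 30.4
stop 10 344 [45.1 45.6 46.  46.2] 24.3
bar pts 28011 y [51.6 75.2 91.3] z 46.3
bar [7.030e+01 2.288e+01 1.000e-02] groove deg 0.0 6463
```

View pics/w7.png

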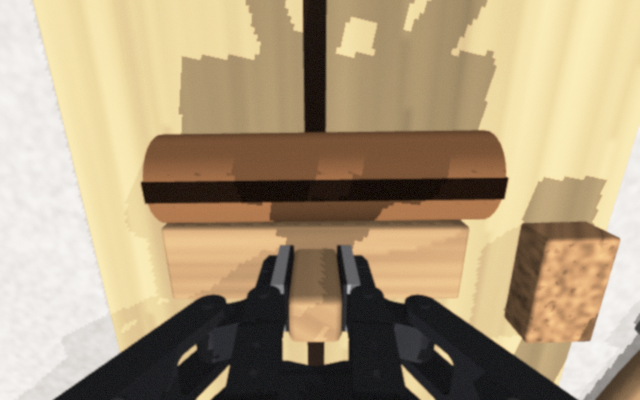

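The stop is about 2.2 mm from the bar, and the groove (row 190) is still at 0°. I'll advance 1.8 mm more, then release and lift away.

move_arm:
  steps:
    - [0,0,0,-0.0002,0.0009,0,0.018]
    - [0,0,0,-0.0002,0.0009,0,0.018]
    - [0,0,0,0,0,0,0.018]
    - [0,0,0,0,0,0,0.018]

```text
clock: 12.55
eef_pos: [526.0, 18.4, 49.5]
tool_rot: [-3.14, 0.002, 1.781]
force: [-3.3, -3.0, 8.8]
width: 21.2
gripper_force: 60.2
```

```bash
python3 -c "
from gap import *; look('pics/w8.png',47.5)"
```

```text
[526.00168595  18.38267808  49.47699967] 12.55 [-3.32449483 -3.0176761   8.77911154]
stop 28 9279 [ 7.6 27.9 45.9 47.1] 30.4
stop 10 102 [46.5 46.8 47.2 47.4] 25.0
bar pts 28064 y [50.5 75.4 91.5] z 46.3
bar [7.055e+01 2.287e+01 1.000e-02] groove deg 0.7 6469
```

The bar shifted 0.25 mm, so the stop is touching it, and the groove is at 0.7°. I'll release and retreat.

move_arm:
  steps:
    - [0,0,0,0,0,0,0.03]
    - [0,0,0,0,0,0,0.05]
    - [0,0,0,0,0,0,0.07]
    - [0,0,0,0,0,0.01,0.085]
    - [0,0,0,0,0,0.02,0.085]

```text
clock: 13.1
eef_pos: [525.8, 20.0, 78.1]
tool_rot: [-3.139, -0.001, 1.782]
force: [0.7, -0.1, 0.1]
width: 84.7
gripper_force: 0.0
```

move_arm:
  steps:
    - [0,0,0,0,0,0.03,0.085]
    - [0,0,0,0,0,0.03,0.085]
    - [0,0,0,0,0,0.03,0.085]
    - [0,0,0,0,0,0,0.085]
    - [0,0,0,0,0,0,0.085]

```text
clock: 13.6
eef_pos: [527.2, 19.9, 169.4]
tool_rot: [3.14, 0.0, 1.782]
force: [0.2, -0.7, -0.1]
width: 85.1
gripper_force: 0.0
```

```bash
python3 -c "
from gap import *; look('pics/w9.png',47.5)"
```

```text
[527.2174643   19.86740864 169.43777511] 13.6 [ 0.24083393 -0.68662328 -0.13684143]
stop 28 3529 [ 6.2 26.3 45.  46.8] 29.5
stop 10 115 [46.7 46.9 47.2 47.3] 23.4
bar pts 9105 y [50.2 73.4 91. ] z 45.4
bar [7.057e+01 2.196e+01 1.000e-02] groove deg 0.8 1784
```

View pics/w9.png

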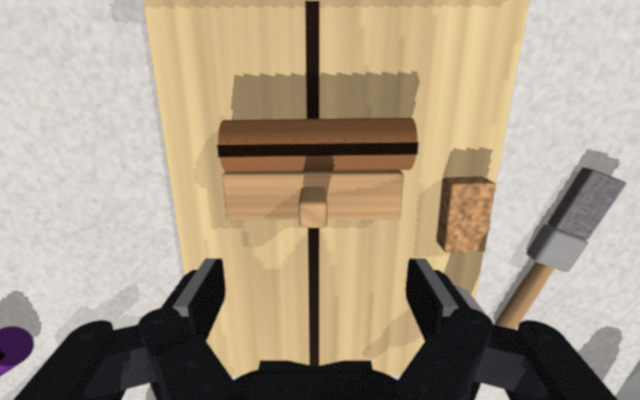

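The stop rests against the bar, the groove is on top (row 150), and the gripper is clear of everything. I'm handing it in.

```bash
python3 -c "
from cell import ctrl; print(ctrl.finish_job())"
```

```text
the job is handed in; nothing more can be done
None
```

I rolled the bar until its groove faced up, measured within about 1° of vertical, then let go and slid the stop up until it touched or all but touched the bar; the job was handed in at about 14 s of the 58 s allowed, and no verdict came back.

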